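Lay out two staining trays

ROBOT

A 7-joint arm with a two-finger parallel gripper is mounted at the origin on a cart in front of the work surface, level with it; the furniture and walls round the work are solid. World frame = base frame: x ahead of the robot, y to its left, z up, the work surface at z = 0. Lengths are in m, angles in rad, forces in N, time in s.
With the tool pointing down it reaches from about 0.425 to 0.825 m from the base axis. Payload 3.6 kg.
Tool frame: the origin (TCP) lies where the fingers leave the gripper's body, on its centre line; the fingertips stand 73 mm ahead of it and the grasp point (between the pads) lies 54 mm ahead of it; z points along the fingers, y is the line along which they close (so a half turn about z gives the same grasp; the last joint's range is limited). The gripper opens to 85 mm and grips with 20 to 120 N. Pads are 22 mm wide; open, the fingers measure 114 mm over their backs; the gripper's body (76 mm by 85 mm) begins 54 mm behind the grasp point. The pads swing forward as they close: fully open they stand 13 mm farther back than shut.
Start: joints at [1.196, 0.615, -0.013, 1.423, 0.008, 1.103, -0.04], TCP at [0.222, -0.611, 0.304] pointing down, gripper open.
Joint ranges: [-3.12, 3.12], [-0.3, 2.06], [-1.34, 1.32], [0.26, 2.42], [-1.36, 4.5], [0.01, 1.98], [-2.84, 2.84]. Speed limits (rad/s): [2.79, 2.79, 3.14, 3.14, 3.14, 3.14, 3.14].

INTERFACE

Orientations are given as a unit quaternion [x, y, z, w].
In Python, from station import arm, snapshot, camera_info, ticket gives the robot as it stands. Calls block until the motion is done:
- arm.movep(position, orientation): joint-space move of the TCP to a pose.
- arm.line_to(position, velocity=0.15, ori=None): straight line of the TCP; ori=None keeps the orientation; velocity is the mean speed in m/s.
- arm.move_j(angles): joint-space move.
- arm.move_gripper(opening, effort=None): opening from 0.0 (shut) to 1.0 (fully open); effort is the grip in N (None keeps the last); returns when the fingers have stopped.
- arm.pause(seconds).
- arm.ik(position, orientation): joint angles nearest the present ones, or None.
- snapshot(name): name is "side" or "top"; returns the picture (480x640x3 uint8, blue, green, red); there is no depth.
- camera_info(name): a dict with "fx", "fy", "cx", "cy" (pixels), "R" (3x3) and "t" (3): a world point X has camera coordinates R X + t. Camera axes: x right, y down, z forward; pixel columns grow to the right and rows downward; lengths in m; the calibration is good to about 2 mm. A picture is of the moment at which its call begins. camera_info takes no time and is no camera call.
A pose or a line that the arm cannot do raises arm.MotionError and nothing moves.
- ticket.finish_job(): hands the job in; it is judged then, once.
Readings, each from a call of its own:
- arm.read_time(): time.
- arm.read_joint_positions(): joint angles.
- arm.read_dq(): joint speeds.
- arm.read_effort(): joint torques, N m.
- arm.read_tool_pos(): TCP position.
- arm.read_eef_rot(): TCP orientation.
- arm.read_ft_force(): force on the tool from outside, world axes, zero at the start.
- arm.read_wrist_torque(): the same for the moment, N m.
- arm.read_opening(): opening from 0.0 (shut) to 1.0 (fully open).
- arm.read_finger_force(): force on a finger pad.
Only numpy, scipy, OpenCV 4.12 (cv2) and the standard library are available. Lean on these libraries where they do the work, as an engineer would, in place of code of your own. Each camera call takes 0.05 s, during which the arm holds its last target. There are 200 camera calls.

TASK

Lay out the staining trays, tall things at the back first: stand the violet bottle in the ring at the back of the blue tray and the dark red bottle in the ring at the back of the black tray. Then stack the three small dishes squarely on the round pad at the front of the blue tray, set down one at a time: red at the bottom, yellow on it, green on top. Keep the bottles upright and leave the small brown oil bottle where it stands; the like bottles along the back wall are not meant.

Things in the scene. Friction and masses are not known exactly. Their poses are not given: they have to be found in the camera images.
- violet_bottle: loose violet stain dropping bottle with label, body 42 mm in diameter up to 76 mm (shoulders rounding in above 60 mm), narrow dropper cap with red teat above, 99 mm high in all, about 80 g. Stands upright. Origin: centre of its underside; z up.
- red_bottle: loose dark red stain dropping bottle with label, body 42 mm in diameter up to 76 mm (shoulders rounding in above 60 mm), narrow dropper cap with red teat above, 99 mm high in all, about 80 g. Stands upright. Origin: centre of its underside; z up.
- red_dish: loose small lidded culture dish, round, 55 mm across, 18 mm high, flat top and bottom, white rim and red top, 40 g or so; lies flat. Origin: centre of its underside; z up.
- yellow_dish: loose small lidded culture dish, round, 55 mm across, 18 mm high, flat top and bottom, white rim and yellow top, 40 g or so; lies flat. Origin: centre of its underside; z up.
- green_dish: loose small lidded culture dish, round, 55 mm across, 18 mm high, flat top and bottom, white rim and green top, 40 g or so; lies flat. Origin: centre of its underside; z up.
- blue_tray: blue plastic plate 220 x 100 x 8 mm, fixed. Origin: centre of its underside; +x to its back (away from the robot, within 20 degrees), y across. Back (x +60 mm, y 0): bottle ring, 61 mm outside, 52 mm inside, rim 20 mm and floor 8 mm above the bench. Front (x -60 mm, y 0): round flat grey pad for the dishes, 66 mm across, top 14 mm above the bench.
- black_tray: black plastic plate 220 x 100 x 8 mm, fixed. Origin: centre of its underside; +x to its back (away from the robot, within 20 degrees), y across. Back (x +60 mm, y 0): bottle ring, 61 mm outside, 52 mm inside, rim 20 mm and floor 8 mm above the bench. Front (x -60 mm, y 0): round flat grey pad for the dishes, 66 mm across, top 14 mm above the bench.
- oil_bottle: bystander, to be left alone: small brown dropper bottle with a black cap, 33 mm in diameter, 66 mm high, loose. Origin: centre of its underside. Other clutter not listed: a white timer, 72 x 62 mm and 18 mm high, lies fixed near the middle of the bench at x = 0.56, y = 0.13.
Things that resemble listed ones, but are neither listed nor needed, are in the scene too. Leave any turquoise look-alike of the violet_bottle alone. There is more than one size of the yellow_dish; the job needs the smaller.

How it is judged:
On the way, in this order (a step that is already met when the one before it is completed fails the run):
1. both stain bottles stand released in their rings (x of violet_bottle in the frame of blue_tray between 0.048 and 0.072 m and y of violet_bottle in the frame of blue_tray between -0.012 and 0.012 m and z of violet_bottle in the frame of blue_tray between 0.004 and 0.012 m and linear speed of each of violet_bottle, red_bottle below 0.03 m/s and angle between each of violet_bottle, red_bottle's own z axis and vertical below 0.1 rad and contact force between the fingers and violet_bottle below 0.2 N and x of red_bottle in the frame of black_tray between 0.048 and 0.072 m and y of red_bottle in the frame of black_tray between -0.012 and 0.012 m and z of red_bottle in the frame of black_tray between 0.004 and 0.012 m and contact force between the fingers and red_bottle below 0.2 N), for 0.2 s.
2. the red dish lies released on the pad of the blue tray (x of red_dish in the frame of blue_tray between -0.072 and -0.048 m and y of red_dish in the frame of blue_tray between -0.012 and 0.012 m and z of red_dish in the frame of blue_tray between 0.01 and 0.018 m and linear speed of red_dish below 0.03 m/s and angle between red_dish's own z axis and vertical below 0.1 rad and contact force between the fingers and red_dish below 0.2 N), for 0.2 s.
3. the yellow dish lies released on the red one (all of step 2 and z of yellow_dish in the frame of blue_tray between 0.028 and 0.036 m and horizontal distance between yellow_dish and red_dish below 0.01 m and linear speed of yellow_dish below 0.03 m/s and angle between yellow_dish's own z axis and vertical below 0.1 rad and contact force between the fingers and yellow_dish below 0.2 N), for 0.2 s.
4. the green dish lies released on the yellow one (all of step 3 and z of green_dish in the frame of blue_tray between 0.046 and 0.054 m and horizontal distance between green_dish and yellow_dish below 0.01 m and linear speed of green_dish below 0.03 m/s and angle between green_dish's own z axis and vertical below 0.1 rad and contact force between the fingers and green_dish below 0.2 N), for 0.2 s.
At the end, for the whole second after the job is handed in: Violet bottle upright in the blue tray's ring, red one in the black tray's ring, down on the plate; red dish flat on the blue tray's pad, centred to 12 mm along each tray axis; yellow on red, green on yellow, each centred to 10 mm on the one below; all released and at rest (all of step 1 and all of step 4); the robot touches nothing.
It fails at once if a stain bottle is tipped over (beyond about 35 degrees) (angle between any of violet_bottle, red_bottle's own z axis and vertical above 0.6 rad).
It fails at once if the oil bottle is shifted more than 30 mm or knocked over (distance of oil_bottle from where it was at the start of the episode above 0.03 m or angle between oil_bottle's own z axis and vertical above 0.6 rad).
It also fails if it takes over 144 s, if anything falls off the work surface, if the arm or the gripper's body presses on something with over 40 N, if the wrist force passes 120 N, or if a joint passes its speed limit or range.

## Working session

There is one attempt and no reset: what is moved stays moved. The work goes in short steps, each a Python script; the robot and the scene stay as the last script left them, time stands still between calls to the robot, and variables do not carry over. Pictures are saved under pics/ and viewed, at most 14 in all, crops included, and the job is handed in when it is done.

```bash
mkdir -p pics; ls; python3 - <<'E'
from station import *
import cv2,numpy as np
np.set_printoptions(precision=4,suppress=True)
for n in("side","top"):
    cv2.imwrite(f"pics/{n}0.png",snapshot(n)); print(n,camera_info(n))
print(arm.read_time(),arm.read_eef_rot())
E
```

```text
pics
side {'fx': 604.9333463985519, 'fy': 604.9333463985519, 'cx': 318.6359933392331, 'cy': 241.0962664785714, 'R': array([[-0.659 , -0.7519, -0.0201],
       [-0.4737,  0.4356, -0.7654],
       [ 0.5842, -0.4949, -0.6433]]), 't': array([0.3623, 0.3095, 0.9228])}
top {'fx': 436.59061950661066, 'fy': 436.59061950661066, 'cx': 319.482361388807, 'cy': 242.22157132958742, 'R': array([[ 0.0794, -0.9968,  0.0064],
       [-0.9682, -0.0786, -0.2376],
       [ 0.2374,  0.0127, -0.9713]]), 't': array([-0.0539,  0.5716,  0.7453])}
0.1 [ 0.9849  0.173  -0.0002 -0.0011]
```

View pics/top0.png

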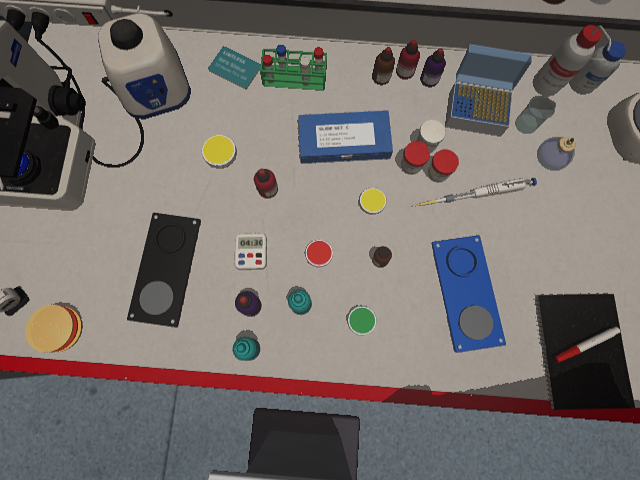

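View pics/side0.png

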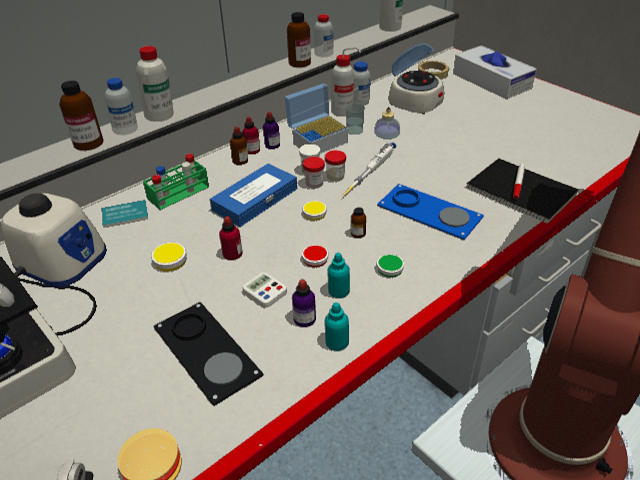

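The top view shows the violet bottle at (247,302), with turquoise look-alikes at (299,300) and (245,348). The dark red bottle is at (265,183); similar bottles stand at the back wall around (384..434,65). The small yellow dish is at (373,201) and the larger one at (219,151). The red dish is at (319,253), with red-lidded jars at (416,156) and (444,164). The green dish is at (362,320), the oil bottle at (382,257), the blue tray at (468,293) and the black tray at (163,270).

In the side view the same things are: violet (303,303), dark red (231,238), red (315,256), yellow (314,211), green (390,265).

```bash
cat > vis.py <<'E'
from station import *
import cv2,numpy as np
np.set_printoptions(precision=4,suppress=True)
CI={n:camera_info(n) for n in("side","top")}
def cen(n): return -CI[n]["R"].T@CI[n]["t"]
def rays(n,px):
    c=CI[n]; px=np.atleast_2d(px).astype(float)
    return np.c_[(px[:,0]-c["cx"])/c["fx"],(px[:,1]-c["cy"])/c["fy"],np.ones(len(px))]@c["R"]
def plane(n,px,z):
    d=rays(n,px);C=cen(n); return C+d*((z-C[2])/d[:,2])[:,None]
def tri(pt,ps):
    A,b=np.zeros((3,3)),np.zeros(3); D=[]
    for n,p in(("top",pt),("side",ps)):
        d=rays(n,p)[0];d/=np.linalg.norm(d);P=np.eye(3)-np.outer(d,d);A+=P;b+=P@cen(n);D.append((P,cen(n)))
    X=np.linalg.solve(A,b); return X,np.linalg.norm(D[0][0]@(X-D[0][1]))*2
def proj(n,X):
    c=CI[n];p=c["R"]@np.asarray(X)+c["t"];return np.array([c["fx"]*p[0]/p[2]+c["cx"],c["fy"]*p[1]/p[2]+c["cy"]])
def mask(img,h,s=(0,255),v=(0,255)):
    H=cv2.cvtColor(img,cv2.COLOR_BGR2HSV); m=cv2.inRange(H,(h[0],s[0],v[0]),(h[1],s[1],v[1])) if h[0]<=h[1] else cv2.inRange(H,(h[0],s[0],v[0]),(180,s[1],v[1]))|cv2.inRange(H,(0,s[0],v[0]),(h[1],s[1],v[1]))
    return m
def blob(m,seed,r=40,k=3):
    """contour nearest the seed, biggest within r px"""
    m=cv2.morphologyEx(m,cv2.MORPH_CLOSE,np.ones((k,k),np.uint8))
    cs=[c for c in cv2.findContours(m,cv2.RETR_EXTERNAL,cv2.CHAIN_APPROX_NONE)[0] if abs(cv2.pointPolygonTest(c,tuple(map(float,seed)),True))<r or cv2.pointPolygonTest(c,tuple(map(float,seed)),False)>=0]
    return max(cs,key=cv2.contourArea)[:,0] if cs else None
def centroid(c):
    M=cv2.moments(c.astype(np.float32).reshape(-1,1,2)); return np.array([M["m10"],M["m01"]])/M["m00"]
def axis(ct,cs):
    """vertical axis xy from silhouettes: bisector of tangent azimuth in both views"""
    A=[];b=[];w=[]
    for n,c in(("top",ct),("side",cs)):
        d=rays(n,c);a=np.unwrap(np.arctan2(d[:,1],d[:,0])); a0=(a.min()+a.max())/2
        nn=np.array([-np.sin(a0),np.cos(a0)]);A.append(nn);b.append(nn@cen(n)[:2]);w.append((a.max()-a.min())/2)
    xy=np.linalg.solve(A,b); 
    return xy,[2*np.sin(w[i])*np.linalg.norm(xy-cen(n)[:2]) for i,n in enumerate(("top","side"))]
COL=dict(red=((170,8),(150,255),(90,255)),yellow=((20,35),(120,255),(100,255)),green=((45,80),(100,255),(60,255)))
def dish(I,name,st,ss):
    c=[blob(mask(I[n],*COL[name]),s,12) for n,s in(("top",st),("side",ss))]
    if c[0] is None or c[1] is None: return None
    pt,ps=map(centroid,c); X,e=tri(pt,ps)
    P=plane("top",c[0],.018)[:,:2].astype(np.float32)
    return X,e,2*cv2.minEnclosingCircle(P)[1],plane("top",pt,X[2])[0]
def both(): return {n:snapshot(n) for n in("side","top")}
E
cat > m1.py <<'E'
from vis import *
I=both()
for k,st,ss in(("red",(319,253),(315,256)),("yellow",(373,201),(314,211)),("yellow",(219,151),(169,257)),("green",(362,320),(390,265))): print(k,dish(I,k,st,ss))
ov={n:I[n].copy() for n in I}
def show(n,c,col=(0,255,0)): cv2.polylines(ov[n],[c.astype(np.int32).reshape(-1,1,2)],True,col,1)
for k,m,st,ss in(("violet",((110,172),(60,255),(0,140)),(247,302),(303,303)),("dred",((165,180),(80,255),(0,200)),(265,183),(231,238)),("oil",((0,30),(60,255),(0,110)),(382,257),(358,222))):
    c=[blob(mask(I[n],*m),s,10) for n,s in(("top",st),("side",ss))]
    print(k,*axis(*c)); show("top",c[0]);show("side",c[1])
for k,m,st,ss in(("blue",((100,125),(120,255),(60,255)),(460,240),(400,220)),("black",((0,180),(0,255),(0,70)),(190,240),(230,350))):
  for n,s in(("top",st),("side",ss)):
    c=blob(mask(I[n],*m),s,25);show(n,c,(0,0,255))
    P=plane(n,c,.008)[:,:2].astype(np.float32); (x,y),wh,a=r=cv2.minAreaRect(P)
    B=cv2.boxPoints(r);e=max((B[1]-B[0],B[2]-B[1]),key=np.linalg.norm);e=e*np.sign(e[0]);print(k,n,x,y,wh,"yaw",np.arctan2(e[1],e[0]))
for k,st,ss in(("bluepad",(476,322),(455,217)),("blackpad",(156,298),(223,368))):
    cc=[]
    for n,s in(("top",st),("side",ss)):
        g=cv2.cvtColor(I[n],cv2.COLOR_BGR2HSV);v=g[s[1],s[0]].astype(int)
        m=cv2.inRange(g,(0,0,int(v[2])-25),(180,80,int(v[2])+25)); c=blob(m,s,3,1);show(n,c,(255,0,255));cc.append(centroid(c))
    print(k,*tri(*cc))
a=cv2.resize(ov["top"][150:370,120:520],(800,440),interpolation=cv2.INTER_CUBIC);cv2.imwrite("pics/t1.png",a)
cv2.imwrite("pics/s1.png",cv2.resize(ov["side"][160:430,140:500],(800,600),interpolation=cv2.INTER_CUBIC))
E
python3 m1.py
```

```text
red (array([ 0.5669, -0.0065,  0.0184]), np.float64(0.002012828518193996), 0.04776732251048088, array([ 0.5661, -0.0072,  0.0184]))
yellow (array([ 0.6848, -0.107 ,  0.019 ]), np.float64(0.0027442831635785415), 0.04817574471235275, array([ 0.6837, -0.1079,  0.019 ]))
yellow (array([0.7681, 0.22  , 0.0226]), np.float64(0.0024268635847168878), 0.0631180852651596, array([0.767 , 0.2191, 0.0226]))
green (array([ 0.4419, -0.0989,  0.0187]), np.float64(0.0020976312914454515), 0.0481051504611969, array([ 0.4411, -0.0996,  0.0187]))
violet [0.4542 0.1187] [np.float64(0.03983053308690805), np.float64(0.04008819213939856)]
dred [0.6988 0.1115] [np.float64(0.040001790622987636), np.float64(0.039778241080267944)]
oil [ 0.573  -0.1347] [np.float64(0.033726860989946705), np.float64(0.031418469862181275)]
blue top 0.5134556293487549 -0.30376604199409485 (0.2179640680551529, 0.09902806580066681) yaw 0.22597069
blue side 0.5137099027633667 -0.3007064759731293 (0.2191244512796402, 0.10240569710731506) yaw 0.22658983
black top 0.5123570561408997 0.2938520610332489 (0.1003994345664978, 0.21787850558757782) yaw -0.06171761
black side 0.5112144947052002 0.29865825176239014 (0.09903943538665771, 0.2209356427192688) yaw -0.060137186
bluepad [ 0.4554 -0.3172  0.0146] 0.0022775034931534583
blackpad [0.4533 0.3003 0.0128] 0.0024556749771473003
```

View pics/t1.png

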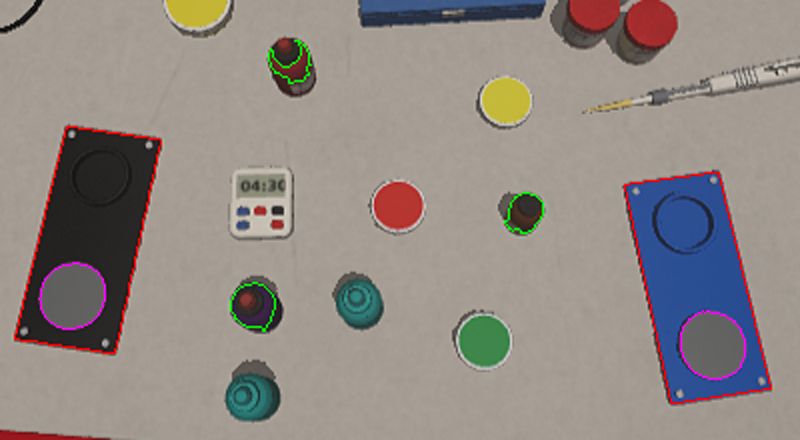

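View pics/s1.png

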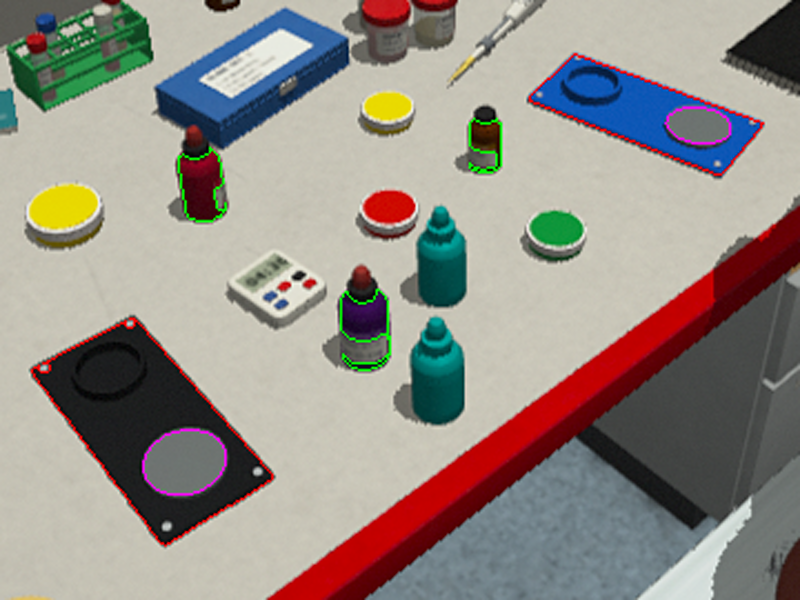

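```bash
python3 - <<'E'
from vis import *
I=both()
for st,ss in(((299,300),(339,275)),((245,348),(337,327))):
    c=[blob(mask(I[n],(80,100),(100,255),(30,255)),s,10) for n,s in(("top",st),("side",ss))]; print("turq",*axis(*c))
# bottle tops: highest silhouette point in the side view; height on the found axis
for k,m,ss,xy in(("violet",((110,172),(60,255),(0,140)),(303,303),(.4542,.1187)),("dred",((165,180),(80,255),(0,200)),(231,238),(.6988,.1115))):
    m=mask(I["side"],*m)|mask(I["side"],(165,10),(80,255),(0,255)); c=blob(m,ss,10); p=c[c[:,1].argmin()]; q=c[c[:,1].argmax()]
    zs=np.linspace(0,.12,121); pr=np.array([proj("side",(*xy,z)) for z in zs]); print(k,"top z",zs[abs(pr[:,1]-p[1]).argmin()],p,q,proj("side",(*xy,0)))
# tool yaw convention
from scipy.spatial.transform import Rotation as R
def q(a): return (R.from_euler("z",a)*R.from_quat([1,0,0,0])).as_quat()
print(R.from_quat(arm.read_eef_rot()).as_matrix(), arm.read_opening())
for k,p,yaws in(("violet",(.4542,.1187),(0,)),("dred",(.6988,.1115),(0,)),("vring",(.572,-.2888),(0,)),("rring",(.572,.2928),(0,)),("red",(.567,-.007),(0,)),("yel",(.6848,-.107),(0,)),("green",(.442,-.099),(0,)),("pad",(.455,-.316),(0,))):
    for a in (0,.5,1.0,np.pi/2,2.1,2.6): 
        print(k,round(a,2),[None if (s:=arm.ik((*p,z),q(a))) is None else round(s[6],2) for z in(.09,.25)])
E
```

```text
turq [0.466  0.0216] [np.float64(0.041273000009763826), np.float64(0.04094978194015709)]
turq [0.3719 0.1131] [np.float64(0.04105190287945494), np.float64(0.04089643044403918)]
violet top z 0.077 [309 290] [301 326] [304.5455 319.3407]
dred top z 0.075 [234 226] [228 259] [232.3032 253.9317]
[[ 0.9401  0.3409 -0.0003]
 [ 0.3409 -0.9401  0.0008]
 [ 0.     -0.0008 -1.    ]] 0.997226603416012
violet 0 [np.float64(-1.74), np.float64(-2.03)]
violet 0.5 [np.float64(-1.4), np.float64(-1.64)]
violet 1.0 [np.float64(-1.05), np.float64(-1.24)]
violet 1.57 [np.float64(-0.62), np.float64(-0.75)]
violet 2.1 [np.float64(-0.2), np.float64(-0.31)]
violet 2.6 [np.float64(0.25), np.float64(0.11)]
dred 0 [np.float64(-1.69), np.float64(-1.81)]
dred 0.5 [np.float64(-1.3), np.float64(-1.37)]
dred 1.0 [np.float64(-0.91), np.float64(-0.94)]
dred 1.57 [np.float64(-0.46), np.float64(-0.44)]
dred 2.1 [np.float64(-0.03), np.float64(0.02)]
dred 2.6 [np.float64(0.38), np.float64(0.46)]
vring 0 [np.float64(-1.07), np.float64(-1.11)]
vring 0.5 [np.float64(-0.67), np.float64(-0.68)]
vring 1.0 [np.float64(-0.27), np.
[... 861 characters left out ...]

yel 1.57 [np.float64(-0.16), np.float64(-0.11)]
yel 2.1 [np.float64(0.28), np.float64(0.35)]
yel 2.6 [np.float64(0.71), np.float64(0.79)]
green 0 [np.float64(-1.33), np.float64(-1.43)]
green 0.5 [np.float64(-1.0), np.float64(-1.0)]
green 1.0 [np.float64(-0.64), np.float64(-0.57)]
green 1.57 [np.float64(-0.22), np.float64(-0.09)]
green 2.1 [np.float64(0.16), np.float64(0.36)]
green 2.6 [np.float64(0.53), np.float64(0.79)]
pad 0 [np.float64(-0.93), np.float64(-0.97)]
pad 0.5 [np.float64(-0.55), np.float64(-0.55)]
pad 1.0 [np.float64(-0.16), np.float64(-0.13)]
pad 1.57 [np.float64(0.28), np.float64(0.35)]
pad 2.1 [np.float64(0.69), np.float64(0.79)]
pad 2.6 [np.float64(1.05), np.float64(1.21)]
```

The crops confirm the choices. The violet bottle (top 247,302) is the one with label and red teat, and its two neighbours are turquoise. The free-standing dark red bottle is at (265,183), away from the back-wall row. The small yellow dish has a coloured top 48 mm across against 63 mm for the large one. Measured heights (dish tops 18–19 mm, shoulders 75–77 mm, pads 13–15 mm), bottle widths of 40 mm and 219 x 100 mm trays all fit the text. Next I move the violet bottle.

```bash
cat > act.py <<'E'
from vis import *
from scipy.spatial.transform import Rotation as R
def q(a): return (R.from_euler("z",a)*R.from_quat([1,0,0,0])).as_quat()
UP=.27
BT,BY=np.array([.5136,-.3022]),.2263; KT,KY=np.array([.5118,.2963]),-.061
def on(t,y,x): return t+x*np.array([np.cos(y),np.sin(y)])
def down(xy,z,v=.05,fmax=6,step=.003,n=4):
    """line to just above z, then guarded steps"""
    arm.line_to((*xy,z+step*n),.12); f0=arm.read_ft_force()
    for i in range(n-1,-1,-1):
        arm.line_to((*xy,z+step*i),v); f=arm.read_ft_force()-f0
        if np.linalg.norm(f)>fmax: print("contact at",z+step*i,f); return False
    return True
def pick(xy,z,a,effort=30,opening=1.0):
    arm.move_gripper(opening); arm.movep((*xy,UP),q(a)); ok=down(xy,z)
    if not ok: return False
    arm.move_gripper(0.0,effort); o=arm.read_opening(); arm.line_to((*xy,UP),.2)
    print("picked: opening",o,arm.read_opening(),"force",arm.read_finger_force(),"t",arm.read_time()); return True
def place(xy,z,a,opening=1.0):
    arm.movep((*xy,UP),q(a)); ok=down(xy,z,.03)
    if not ok: return False
    arm.pause(.2); arm.move_gripper(opening); arm.line_to((*xy,UP),.2); print("placed t",arm.read_time()); return True
E
python3 - <<'E'
from act import *
a=2.44
arm.movep((.454,.0,.3),q(a))
if pick((.4542,.1187),.108,a): print(place(on(BT,BY,.06),.117,a))
print(arm.read_tool_pos(),arm.read_time())
I=both();cv2.imwrite("pics/s2.png",I["side"][100:400,140:540]);cv2.imwrite("pics/t2.png",I["top"])
E
```

```text
picked: opening 0.4691264681965368 0.4723330310580747 force 30.356112078297883 t 7.2417
placed t 12.7667
True
[ 0.5713 -0.2887  0.2687] 12.7667
```

View pics/s2.png

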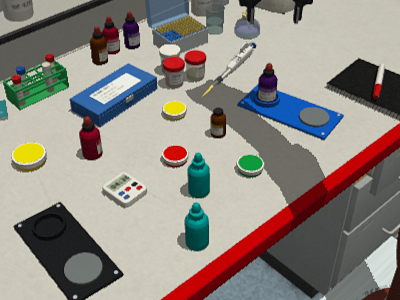

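The picture shows the violet bottle upright in the blue ring (crop 268,85). Next is the dark red bottle.

```bash
python3 - <<'E'
from act import *
a=2.13
if pick((.6988,.1115),.108,a): print(place(on(KT,KY,.06),.117,a))
I=both();cv2.imwrite("pics/s3.png",I["side"][130:430,140:540])
c=None
# probe at the red dish with the fingers round it: where do the tips meet the bench
D=dish(I,"red",(319,253),(315,256)); print(D); xy=D[0][:2]
arm.move_gripper(.85); arm.movep((*xy,.2),q(2.62)); arm.line_to((*xy,.09),.12); arm.pause(.2); f0=arm.read_ft_force()
for z in np.arange(.088,.062,-.002):
    arm.line_to((*xy,z),.02); f=arm.read_ft_force()-f0
    if np.linalg.norm(f)>3: break
print("stop",z,f,arm.read_tool_pos(),arm.read_time())
arm.line_to((*xy,z+.003),.03); print(arm.read_ft_force()-f0)
E
```

```text
picked: opening 0.47698339023161285 0.4771818982087993 force 30.288191777653992 t 18.4667
placed t 23.3083
True
(array([ 0.5669, -0.0065,  0.0184]), np.float64(0.002056982167509131), 0.04776732251048088, array([ 0.5661, -0.0072,  0.0184]))
stop 0.06399999999999997 [-0.0651 -0.5566  2.4159] [ 0.5672 -0.0064  0.0642] 29.3917
[ 0.2098 -0.1179 -0.1906]
```

View pics/s3.png

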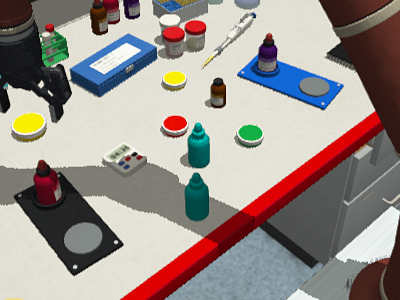

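Both bottles stand in their rings (dark red at crop 47,185). The fingers are round the red dish, so I grip 9 mm above the touch height and carry on with red.

```bash
python3 - <<'E'
from act import *
a=2.62; xy=arm.read_tool_pos()[:2]; pad=on(BT,BY,-.06)
arm.line_to((*xy,.073),.05); f0=arm.read_ft_force(); arm.move_gripper(0,25); print(arm.read_opening(),arm.read_ft_force()-f0)
arm.line_to((*xy,UP),.2); print(arm.read_opening(),arm.read_finger_force())
print(place(pad,.073+.0145,a))
arm.movep((.6,.1,.35),q(a))
I=both();cv2.imwrite("pics/s4.png",I["side"][130:330,250:530])
pt,ps=proj("top",(*pad,.032)),proj("side",(*pad,.032)); print(pt,ps,dish(I,"red",pt,ps),pad,arm.read_time())
print(dish(I,"yellow",(373,201),(314,211)),dish(I,"green",(362,320),(390,265)))
E
```

```text
0.6294060938256962 [0.3133 0.2485 4.0333]
0.6322239271922004 26.415549516677856
placed t 36.8333
True
[477.9765 321.2718] [455.2259 210.0005] (array([ 0.4561, -0.3171,  0.0321]), np.float64(0.0025743032510156163), 0.04910949245095253, array([ 0.4551, -0.318 ,  0.0321])) [ 0.4551 -0.3157] 38.575
(array([ 0.7031, -0.1229,  0.0006]), np.float64(0.0035104200499379433), 0.03722275793552399, array([ 0.7017, -0.124 ,  0.0006])) None
```

View pics/s4.png

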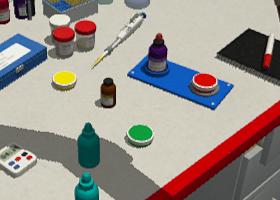

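The red dish lies flat on the pad (crop 205,82): measured (0.456, -0.317), top 32 mm, within 2 mm of centre. The arm hid the other two dishes in the top view, so their first measurements stand. Yellow is next.

```bash
cat > st.py <<'E'
import sys
from act import *
k,xy,z=sys.argv[1],np.array([float(sys.argv[2]),float(sys.argv[3])]),float(sys.argv[4]); a=2.62; t=np.array([.4558,-.3165])
if pick(xy,.073,a,25,.85):
    if abs(arm.read_opening()-.63)<.05: print(place(t,.073+z+.0005,a,.85))
arm.movep((.6,.05,.35),q(a))
I=both();cv2.imwrite(f"pics/s_{k}.png",I["side"][130:330,250:530])
pt,ps=proj("top",(*t,z+.018)),proj("side",(*t,z+.018)); print(k,dish(I,k,pt,ps),arm.read_time())
E
python3 st.py yellow .6848 -.107 .032
```

```text
picked: opening 0.6306156562570575 0.6276546897841124 force 26.547894179821014 t 43.9333
placed t 49.0417
True
yellow None 50.6333
```

View pics/s_yellow.png

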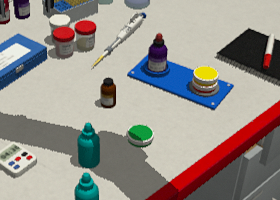

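Yellow sits squarely on red (crop 205,75). The arm covers part of the top view, so I move it aside and measure before taking green.

```bash
sed -i 's/arm.movep((.6,.05,.35)/arm.movep((.5,.25,.35)/' st.py; python3 - <<'E'
from act import *
arm.movep((.5,.25,.35),q(2.62)); I=both()
t=(.4558,-.3165,.05);print(dish(I,"yellow",proj("top",t),proj("side",t)),dish(I,"green",(362,320),(390,265)))
E
python3 st.py green .4417 -.0990 .050
```

```text
(array([ 0.4559, -0.316 ,  0.0515]), np.float64(0.0021825190823826315), 0.05067785456776619, array([ 0.4551, -0.3168,  0.0515])) (array([ 0.4419, -0.0989,  0.0187]), np.float64(0.0020976312914454515), 0.0481051504611969, array([ 0.4411, -0.0996,  0.0187]))
picked: opening 0.6379985310046591 0.6368159074849802 force 26.405368745326996 t 57.325
placed t 61.8833
True
green (array([ 0.4556, -0.3159,  0.0696]), np.float64(0.0022070265250674933), 0.05118401721119881, array([ 0.4548, -0.3167,  0.0696])) 64.05
```

View pics/s_green.png

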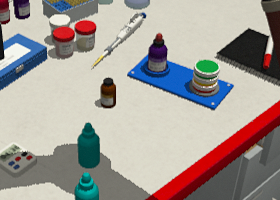

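The stack stands square (crop 206,75; green top 69.6 mm high). One numeric check of the bottles in their rings before handing in.

```bash
python3 - <<'E'
from act import *
arm.movep((.55,-.05,.38),q(2.62)); I=both(); arm.movep((.5,.2,.38),q(2.62)); J=both()
for k,m,II,t,y in(("violet",((110,172),(60,255),(0,140)),J,BT,BY),("dred",((165,180),(80,255),(0,200)),I,KT,KY)):
    p=on(t,y,.06); M={n:mask(II[n],*m) for n in II}
    c=[blob(M[n],proj(n,(*p,h)),8) for n,h in(("top",.07),("side",.05))]
    if k=="violet": c=[blob(mask(II["top"],(125,172),(60,255),(0,140)),proj("top",(*p,.07)),8),blob(mask(II["side"],(125,172),(60,255),(0,140)),proj("side",(*p,.05)),8)]
    if any(x is None for x in c): print(k,"hidden"); continue
    xy,w=axis(*c); s=c[1][c[1][:,1].argmin()]
    zs=np.linspace(0,.14,141); pr=np.array([proj("side",(*xy,z))[1] for z in zs])
    print(k,xy,w,"want",p,"shoulder z",zs[abs(pr-s[1]).argmin()])
a=cv2.resize(J["side"][190:260,370:450],(400,350),interpolation=cv2.INTER_CUBIC);b=cv2.resize(I["side"][275:345,150:230],(400,350),interpolation=cv2.INTER_CUBIC)
cv2.imwrite("pics/fin.png",np.hstack([a,b])); print(arm.read_time())
E
```

```text
violet [ 0.5564 -0.2684] [np.float64(0.0384170285480587), np.float64(0.039252168537543944)] want [ 0.5721 -0.2887] shoulder z 0.101
dred [0.5702 0.2943] [np.float64(0.04194445304521209), np.float64(0.042398798748116084)] want [0.5717 0.2926] shoulder z 0.08700000000000001
66.4167
```

View pics/fin.png

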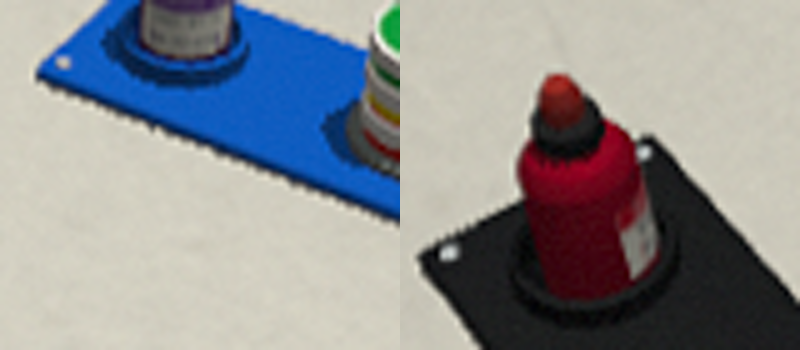

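The dark red bottle stands in its ring, 2 mm from centre, with its shoulder at 87 mm (8 + 76 expected). In the left crop the violet bottle is inside its ring, but its axis reading is off. The mask is suspect, so I triangulate its teat instead.

```bash
python3 - <<'E'
from act import *
I=both(); p=on(BT,BY,.06); cs=[];im=[]
for n in("top","side"):
    u=proj(n,(*p,.1)); c=blob(mask(I[n],(168,10),(70,255),(50,255)),u,8,1); cs.append(c); print(n,u,None if c is None else (centroid(c),cv2.contourArea(c)))
    x,y=map(int,u); im.append(cv2.resize(I[n][y-25:y+55,x-40:x+40],(400,400),interpolation=cv2.INTER_CUBIC))
if cs[0] is not None and cs[1] is not None: print(tri(*map(centroid,cs)),p)
cv2.imwrite("pics/fin2.png",np.hstack(im))
E
```

```text
top [476.1058 251.5481] (array([476.2037, 252.0864]), 54.0)
side [409.3829 166.9098] (array([408.6444, 167.1022]), 37.5)
(array([ 0.5721, -0.2882,  0.0997]), np.float64(0.0024418894094327343)) [ 0.5721 -0.2887]
```

View pics/fin2.png

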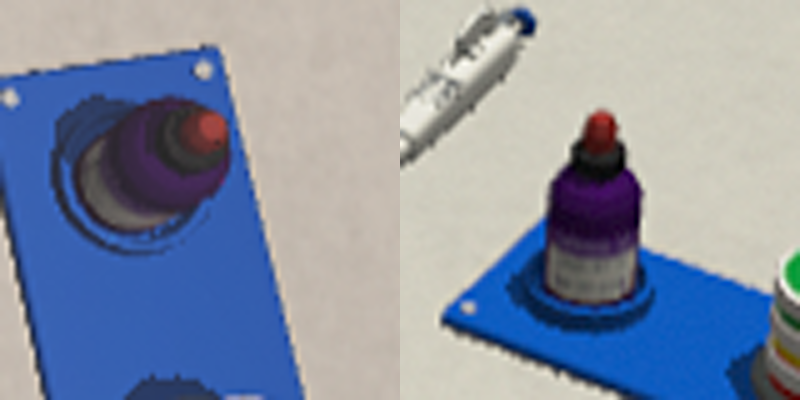

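The violet bottle stands upright inside its ring: the teat is at (0.572, -0.288), 0.5 mm from the ring centre, and about 100 mm high. The earlier reading came from the mask including blue edges. I hand the job in.

```bash
python3 -c "
from station import *
print(arm.read_time(),ticket.finish_job())"
```

```text
the job is handed in; nothing more can be done
66.5167 None
```

The job is handed in at 66.5 s of the 144 s: both bottles measured upright in their rings, red, yellow and green stacked on the blue tray's pad within about 2 mm of centre, and the oil bottle left untouched; the judge's verdict was not shown.

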